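# Gather the four seasonings into the terraced spice stand

### The job

Put the four seasonings that stand about at the front of the worktop (the tall red-capped shaker jar, the salt shaker, the slim white-lidded jar and the squat white-lidded jar) into the wooden spice stand, one to a pocket, so that all four tops come out level: the tallest in the lowest pocket, and so on up to the shortest in the highest. Stand each upright on its pocket's floor and do not tip them over on the way. The coffee jar and the dropper bottle do not belong there: leave them standing where they are.

Things in the scene. Friction and masses are not known exactly. Their poses are not given: they have to be found in the camera images.
- tall_shaker_mid (a point): Tall round glass shaker jar with a wide red plastic cap, 45 mm across, 108 mm high, cap from 87 mm up. The point is its centre, half-way up (54 mm); z points out of its top. Grip round the cap, from above, about 95 mm up.
- salt_shaker_mid (a point): Glass salt shaker with a narrower, domed grey metal top with holes, 44 mm across at the body, 90 mm high; the top is 34 mm across from 66 mm up. The point is its centre, half-way up (45 mm); z points out of its top. Grip round the upper part, about 74 mm up. (A similar shaker by the red pot at the back is part of the room.)
- slim_jar_mid (a point): Slim small glass jar of red-brown spice with a white lid, 44 mm across, 78 mm high, lid from 58 mm up. The point is its centre, half-way up (39 mm); z points out of its top. Grip round the lid, about 66 mm up.
- squat_jar_mid (a point): Squat small glass jar of tan spice with a white lid, 48 mm across, 62 mm high, lid 46 mm across from 46 mm up. The point is its centre, half-way up (31 mm); z points out of its top. Grip round the lid, about 53 mm up.
- coffee_jar_mid (a point): Look-alike that stays: wide glass coffee jar with a flat grey lid, 64 mm across, 100 mm high. The point is its centre, half-way up (50 mm). The loose things and a lemon stand upright in two rows, rows about 0.11 m apart in x, neighbours in a row about 0.1 m apart in y, so fingers that close along x have room; low clutter lies between the rows.
- dropper_bottle_mid (a point): Look-alike that stays: slender brown bottle with a black dropper top, 33 mm across, 102 mm high. The point is its centre, half-way up (51 mm). Behind the work hangs a wall cabinet (underside 0.46 m above the worktop, front at x = 0.65 m, handle to x = 0.62 m): carry things across in straight lines, not in wide arcs, so that the wrist keeps clear of it.
- step_1_floor (a point): Square open pocket of the wooden spice stand, 68 mm wide inside, 6 mm walls rising 22 mm above its floor. The point is the centre of its floor; z up, x and y along its sides. The four pockets stand two by two, 84 mm between centres, on one fixed board 178 mm square; which is at which corner varies. This is the lowest pocket: floor 10 mm above the worktop.
- step_2_floor (a point): Square open pocket of the wooden spice stand, 68 mm wide inside, 6 mm walls rising 22 mm above its floor. The point is the centre of its floor; z up, x and y along its sides. This is the second lowest: floor 28 mm above the worktop.
- step_3_floor (a point): Square open pocket of the wooden spice stand, 68 mm wide inside, 6 mm walls rising 22 mm above its floor. The point is the centre of its floor; z up, x and y along its sides. This is the second highest: floor 40 mm above the worktop.
- step_4_floor (a point): Square open pocket of the wooden spice stand, 68 mm wide inside, 6 mm walls rising 22 mm above its floor. The point is the centre of its floor; z up, x and y along its sides. This is the highest pocket: floor 56 mm above the worktop.
There are look-alikes about, which are no part of the job. Leave any green or turquoise look-alike of the part that bears salt_shaker_mid alone.

How it is judged:
By the outcome, as a careful person would: the job done as asked, in the order asked, and still so for the second after the job is handed in, with the robot touching nothing.
It also fails if it takes over 106 s, if anything falls off the work surface, if the arm or the gripper's body presses on something with over 40 N, if the wrist force passes 120 N, or if a joint passes its speed limit or range.

### The arm

A 6-joint arm with a two-finger parallel gripper is mounted at the origin on a cart in front of the work surface, level with it; the furniture and walls round the work are solid. World frame = base frame: x ahead of the robot, y to its left, z up, the work surface at z = 0. Lengths are in m, angles in rad, forces in N, time in s.
With the tool pointing down it reaches from about 0.225 to 0.725 m from the base axis. Payload 3.1 kg.
Tool frame: the origin (TCP) lies midway between the tips of the shut fingers; the grasp point (between the pads) lies 19 mm behind it; z points along the fingers, y is the line along which they close (so a half turn about z gives the same grasp; the last joint's range is limited). The gripper opens to 85 mm and grips with 20 to 120 N. Pads are 22 mm wide; open, the fingers measure 114 mm over their backs; the gripper's body (76 mm by 85 mm) begins 54 mm behind the grasp point. The pads swing forward as they close: fully open they stand 13 mm farther back than shut.
Start: joints at [-0.128, 0.048, 0.099, 1.622, 0, 1.443], TCP at [0.525, -0, 0.231] pointing down, gripper open.
Joint ranges: [-2.91, 2.91], [-0.99, 1.94], [-1.21, 1.42], [-2.12, 2.29], [-1.49, 1.47], [-3.14, 3.14]. Speed limits (rad/s): [2.79, 2.79, 3.14, 3.14, 3.14, 3.14].

### API

Orientations are given as a rotation vector (axis times angle).
In Python, from cell import arm gives the robot as it stands.
- The arm moves only by the shell command python3 -m creep 'ROWS' [OPENING]. ROWS is JSON, a list of rows, each an object of numbers: "dx", "dy", "dz": the shift along the tool's x, y, z in m; "roll": the turn about the tool's z in rad. A call has 1 to 20 rows; each row is the pose to reach, as a shift and turn from the pose commanded when the call began, along the tool's axes at that moment; what a row does not reach only later rows make up. A row lasts 1/12 s, in which the tool goes at most 41.7 mm and 7.16 degrees, less where a joint would pass 70% of its speed; a pose out of reach is approached as far as the arm can. A call with a gripper value outside its range is refused whole. OPENING is the opening, from -1 (shut) to 1 (fully open), so that 0 is half open, set as the call begins (- or left out, the last holds). The fingers move at their own pace and stop on an object; the grip force is fixed at half the most. Time passes only in rows, so rows that repeat a pose let the fingers close. It gives the time, the measured TCP pose, the force, the opening and the grip force at its end, in the units of the state.
- arm.sense(): the state, without advancing time (a new reading comes with each control period).
- arm.camera(name): name is "scene" or "side" or "wrist"; returns a dict with "color" (384x512x3 uint8, blue, green, red), "fov_y" (degrees; the focal length in pixels is half the picture's height over the tangent of half this angle, whatever the lens; pixels are square), "cx", "cy" (the principal point, pixels), "position" and "rotation" of the camera in the world. Camera axes: x right, y up, looking along -z (the intrinsics and any distortion apply to the point x, -y, -z); pixel columns grow to the right and rows downward; lengths in m; the calibration is good to about 2 mm. A picture is of the moment at which its call begins. There is no depth.
- arm.sign_off(): hands the job in; it is judged then, once.
Trained networks look in a picture, given as the dict that the camera call returned (one of the last four; its "shot" number tells which), for a name from the list of things; names that differ only in an ending like _2 or _b are one class to them, and where a whole thing is asked for, a point or a joint stands for the part that bears it (a point fixed in the world has none). Each returns a list of dicts, best first, with "p" (0 to 1); they miss things now and then, are a little off and sometimes report something else, mostly with a low value. They report only what shows in the picture. A call takes as long as a camera call. They do not tell look-alikes from the thing itself.
- arm.silhouettes(picture, query): "region" (384x512 bool, what is visible of it) and "extent" ([left, top, width, height] in pixels, round what is visible of it).
- arm.tip_of(picture, query): "location" ([column, row] in pixels: a listed point, or the origin of a listed thing).
The state is a dict: "time_s": time; "q": joint angles; "joint_velocities": joint speeds; "effort": joint torques, N m; "ee_pos": TCP position; "tool_rot": TCP orientation; "contact_force": force on the tool from outside, world axes, zero at the start; "ft_torque": the same for the moment, N m; "gripper_width": finger opening in m; "grasp_force": force on a finger pad.
Only numpy, scipy, OpenCV 4.12 (cv2) and the standard library are available. Lean on these libraries where they do the work, as an engineer would, in place of code of your own. Each camera call takes 0.05 s, during which the arm holds its last target. There are 200 camera calls.

## Working session

There is one attempt and no reset: what is moved stays moved. The work goes in short steps, Python scripts to look and compute and a shell command to move; the robot and the scene stay as the last step left them, time stands still between calls to the robot, and variables do not carry over. Pictures are saved under pics/ and viewed, at most 14 in all, crops included, and the job is handed in when it is done.

```bash
ls; mkdir -p pics; cat > h.py <<'E'
import numpy as np, cv2
from cell import arm
N=dict(tall_shaker_mid=.054,salt_shaker_mid=.045,slim_jar_mid=.039,squat_jar_mid=.031,coffee_jar_mid=.05,dropper_bottle_mid=.051,step_1_floor=.010,step_2_floor=.028,step_3_floor=.040,step_4_floor=.056)
def ray(c,p):
    f=192/np.tan(np.radians(c['fov_y'])/2)
    d=np.array([(p[0]-c['cx'])/f,-(p[1]-c['cy'])/f,-1]); R=np.array(c['rotation'])
    return np.array(c['position']),R@d
def onz(c,p,z):
    o,d=ray(c,p); return o+d*(z-o[2])/d[2]
def proj(c,X):
    f=192/np.tan(np.radians(c['fov_y'])/2)
    v=np.array(c['rotation']).T@(np.array(X)-c['position'])
    return [c['cx']+f*v[0]/-v[2],c['cy']+f*v[1]/v[2]]
E
python3 - <<'E'
from h import *
np.set_printoptions(precision=3,suppress=True)
s=arm.sense();print(s)
for n in ['scene','side']:
    c=arm.camera(n);print(n,[k for k in c],c['fov_y'],c['cx'],c['cy'],c['position'],c['rotation'])
    cv2.imwrite(f'pics/{n}.png',c['color'])
    for q,z in N.items():
        print(q,[(round(d['p'],2),np.round(d['location']),onz(c,d['location'],z)[:2]) for d in arm.tip_of(c,q)[:3]])
E
```

```text
pics
{'time_s': 0.0, 'q': array([-0.128,  0.049,  0.098,  1.622,  0.   ,  1.443]), 'joint_velocities': array([ 0.001,  0.   ,  0.001, -0.   , -0.002, -0.   ]), 'effort': array([  0.   , -33.878,  32.002,   0.02 ,  -0.   ,   0.   ]), 'ee_pos': array([0.524, 0.   , 0.23 ]), 'tool_rot': array([-2.22 , -2.22 ,  0.002]), 'contact_force': array([0.335, 0.028, 0.674]), 'ft_torque': array([ 0.001, -0.028, -0.002]), 'grasp_force': 0.0, 'gripper_width': 0.08577132339369574}
scene ['color', 'fov_y', 'cx', 'cy', 'position', 'rotation', 'shot'] 50.196769340474205 253.21930984427922 189.5267398271084 [ 0.311 -0.857  0.767] [ 0.787 -0.078 -0.161]Traceback (most recent call last):
  File "<stdin>", line 8, in <module>
  File "h.py", line 9, in onz
    o,d=ray(c,p); return o+d*(z-o[2])/d[2]
                                      ~^^^
IndexError: invalid index to scalar variable.
```

```bash
sed -i "s/R=np.array(c\['rotation'\])/R=cv2.Rodrigues(np.array(c['rotation']))[0]/; s/np.array(c\['rotation'\]).T/cv2.Rodrigues(np.array(c['rotation']))[0].T/" h.py
cat > m.py <<'E'
from h import *
np.set_printoptions(precision=3,suppress=True)
for n in ['scene','side']:
    c=arm.camera(n);print(n,c['fov_y'],c['position'])
    cv2.imwrite(f'pics/{n}.png',c['color'])
    for q,z in N.items():
        print(q,[(round(d['p'],2),np.round(d['location']),onz(c,d['location'],z)[:2]) for d in arm.tip_of(c,q)[:3]])
E
python3 m.py
```

```text
scene 50.196769340474205 [ 0.311 -0.857  0.767]
tall_shaker_mid [(0.85, array([285., 178.]), array([ 0.529, -0.121])), (0.33, array([269., 149.]), array([ 0.513, -0.002]))]
salt_shaker_mid [(0.71, array([234., 135.]), array([0.427, 0.091])), (0.69, array([277., 322.]), array([ 0.428, -0.498])), (0.59, array([251., 262.]), array([ 0.402, -0.356]))]
slim_jar_mid []
squat_jar_mid []
coffee_jar_mid [(0.58, array([299., 217.]), array([ 0.532, -0.253]))]
dropper_bottle_mid [(0.76, array([312., 287.]), array([ 0.511, -0.44 ]))]
step_1_floor [(0.69, array([231., 136.]), array([0.424, 0.129]))]
step_2_floor [(0.85, array([268., 147.]), array([0.52, 0.04]))]
step_3_floor [(0.85, array([259., 128.]), array([0.506, 0.116]))]
step_4_floor [(0.61, array([239., 143.]), array([0.434, 0.036])), (0.25, array([310., 285.]), array([ 0.507, -0.438]))]
side 56.19538188400808 [0.106 0.558 0.661]
tall_shaker_mid [(0.92, array([214., 196.]), array([ 0.531, -0.127]))]
salt_shaker_mid [(0.87, array([329., 165.]), array([ 0.285, -0.437])), (0.86, array([287., 165.]), array([ 0.409, -0.377])), (0.58, array([292., 146.]), array([ 0.434, -0.504]))]
slim_jar_mid [(0.7, array([258., 211.]), array([ 0.401, -0.133]))]
squat_jar_mid [(0.73, array([166., 258.]), array([0.529, 0.109])), (0.49, array([248., 166.]), array([ 0.527, -0.337]))]
coffee_jar_mid [(0.75, array([236., 178.]), array([ 0.521, -0.236]))]
dropper_bottle_mid [(0.49, array([164., 264.]), array([0.51 , 0.138])), (0.48, array([266., 149.]), array([ 0.504, -0.436]))]
step_1_floor [(0.81, array([196., 285.]), array([0.434, 0.133]))]
step_2_floor [(0.68, array([182., 242.]), array([0.525, 0.046]))]
step_3_floor [(0.7, array([164., 261.]), array([0.521, 0.124]))]
step_4_floor [(0.92, array([211., 244.]), array([0.442, 0.045]))]
```

View pics/scene.png

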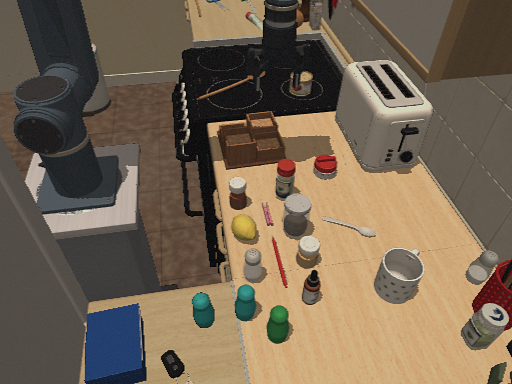

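View pics/side.png

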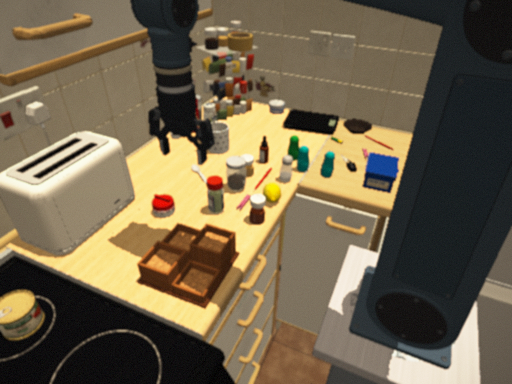

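Candidates (scene pixels):
- **Tall shaker:** the red cap at (286,178). The red pot lid at (325,166) is not it.
- **Salt shaker:** the grey top at (253,264). The teal ones at (203,310) and (245,302), the green one at (278,323) and the one by the pot at (483,266) are not it.
- **Slim jar:** (237,192). The lemon at (244,228) is not it.
- **Squat jar:** (309,249). The coffee jar at (297,215) stays.
- **Dropper bottle:** (312,287) stays.

The stand is at (250,142). I'll check these choices in one crop and triangulate.

```bash
cat > m2.py <<'E'
from h import *
np.set_printoptions(precision=3,suppress=True)
C={}
for n in ['scene','side','wrist']:
    c=C[n]=arm.camera(n)
    for q,z in N.items():
        if 'step' in q: continue
        print(n,q,[(round(d['p'],2),d['extent'],onz(c,[d['extent'][0]+d['extent'][2]/2,d['extent'][1]+d['extent'][3]/2],z)[:2]) for d in arm.silhouettes(c,q)[:3]])
im=C['scene']['color'][110:310,195:345]; im2=C['side']['color'][130:310,130:310]
a=cv2.resize(im,None,fx=2.66,fy=2.66,interpolation=2); b=cv2.resize(im2,(0,0),fx=2.2,fy=2.2,interpolation=2)
h=max(a.shape[0],b.shape[0]); out=np.zeros((h,a.shape[1]+b.shape[1],3),np.uint8); out[:a.shape[0],:a.shape[1]]=a; out[:b.shape[0],a.shape[1]:]=b
cv2.imwrite('pics/crop.png',out[:,:800]);cv2.imwrite('pics/w0.png',C['wrist']['color']);print(C['wrist']['fov_y'],C['wrist']['position'],C['wrist']['rotation'])
E
python3 m2.py
```

```text
scene tall_shaker_mid [(0.65, [276.3, 157.2, 17.4, 45.3], array([ 0.528, -0.128]))]
scene salt_shaker_mid [(0.9, [233.5, 284.1, 23.4, 37.5], array([ 0.374, -0.448])), (0.89, [264.7, 305.0, 26.3, 36.5], array([ 0.428, -0.501])), (0.86, [244.4, 247.2, 18.9, 35.3], array([ 0.406, -0.363]))]
scene slim_jar_mid [(0.97, [230.1, 176.1, 17.4, 36.3], array([ 0.407, -0.145])), (0.21, [299.2, 238.0, 18.1, 30.7], array([ 0.53 , -0.349]))]
scene squat_jar_mid [(0.77, [297.0, 234.3, 23.3, 33.3], array([ 0.535, -0.337]))]
scene coffee_jar_mid [(0.83, [285.9, 195.1, 24.6, 43.4], array([ 0.531, -0.252]))]
scene dropper_bottle_mid [(0.67, [302.3, 271.8, 19.0, 35.6], array([ 0.509, -0.445]))]
side tall_shaker_mid [(0.46, [137.2, 239.0, 49.5, 49.2], array([0.511, 0.142]))]
side salt_shaker_mid [(0.75, [297.1, 145.7, 10.2, 23.6], array([ 0.379, -0.444])), (0.69, [205.0, 174.0, 18.8, 40.2], array([ 0.54 , -0.143])), (0.65, [277.9, 150.9, 17.8, 33.1], array([ 0.404, -0.365]))]
side slim_jar_mid []
side squat_jar_mid [(0.66, [244.5, 155.9, 9.6, 22.3], array([ 0.521, -0.335]))]
side coffee_jar_mid [(0.64, [163.9, 222.7, 35.8, 37.5], array([0.513, 0.061]))]
side dropper_bottle_mid [(0.58, [257.9, 135.5, 11.3, 29.3], array([ 0.509, -0.423]))]
wrist tall_shaker_mid [(0.93, [236.3, 239.9, 49.8, 93.1], array([ 0.531, -0.134]))]
wrist salt_shaker_mid [(0.31, [100.2, 73.0, 111.6, 94.9], array([0.431, 0.04 ]))]
wrist slim_jar_mid [(0.96, [149.9, 253.4, 25.7, 65.4], array([ 0.421, -0.143]))]
wrist squat_jar_mid []
wrist coffee_jar_mid [(0.6, [228.9, 332.5, 53.1, 32.4], array([ 0.525, -0.219]))]
wrist dropper_bottle_mid []
58.22156733672712 [0.525 0.076 0.374] [-0.304  0.     0.   ]
```

View pics/crop.png

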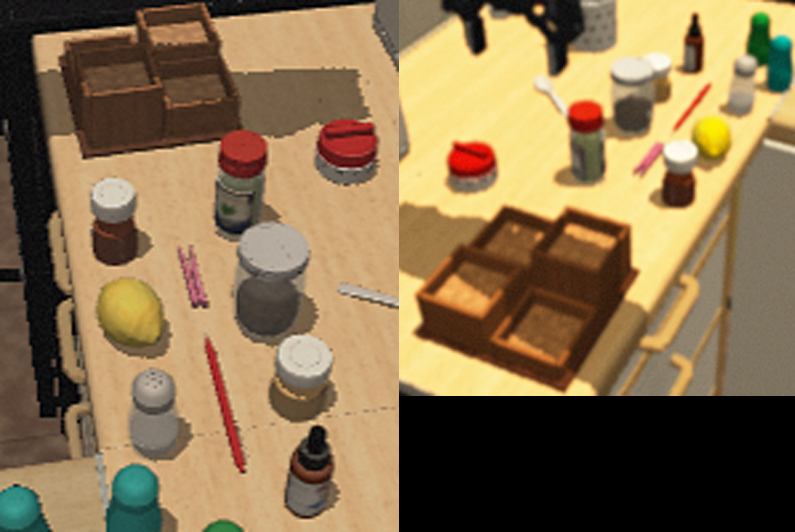

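View pics/w0.png

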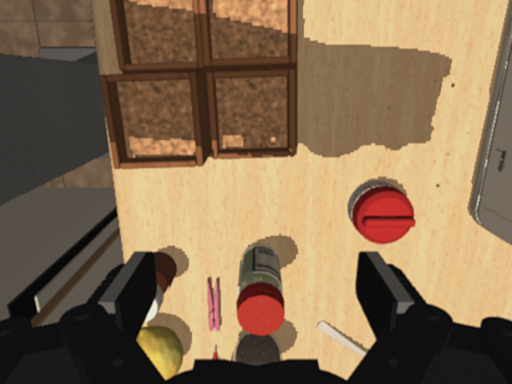

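The crop confirms the four choices: tall red cap, red-brown slim jar, grey-topped salt and tan squat jar. In the wrist view the tall cap top is at about (261,309), and the stand's pocket openings show between (105,0) and (297,165).

```bash
cat > w.py <<'E'
from h import *
import sys
np.set_printoptions(precision=3,suppress=True)
c=arm.camera('wrist');cv2.imwrite(f'pics/{sys.argv[1]}.png',c['color'])
print(arm.sense()['ee_pos'])
for q in sys.argv[2:]:
    print(q,[(round(d['p'],2),np.round(d['location']),onz(c,d['location'],N[q])[:2]) for d in arm.tip_of(c,q)[:3]])
    if 'step' not in q: print([(round(d['p'],2),d['extent']) for d in arm.silhouettes(c,q)[:2]])
E
python3 w.py w1 step_1_floor step_2_floor step_3_floor step_4_floor tall_shaker_mid
python3 - <<'E'
from h import *
c=arm.camera('wrist')
print('cap',onz(c,(261,309),.108))
for n,z,ps in [('p4',.078,[(106,74),(204,70),(204,164),(115,167)]),('p2',.050,[(206,69),(297,65),(296,155),(209,159)])]:
    print(n,[onz(c,p,z)[:2].round(3) for p in ps],np.mean([onz(c,p,z)[:2] for p in ps],axis=0))
# predicted pocket rim corners vs picture given centres
E
```

```text
[ 0.525 -0.     0.231]
step_1_floor [(0.78, array([161.,  25.]), array([0.434, 0.127]))]
step_2_floor [(0.84, array([255., 112.]), array([0.524, 0.046]))]
step_3_floor [(0.96, array([247.,  18.]), array([0.517, 0.129]))]
step_4_floor [(0.93, array([156., 121.]), array([0.434, 0.041]))]
tall_shaker_mid [(0.97, array([265., 284.]), array([ 0.535, -0.13 ]))]
[(0.72, [238.2, 241.1, 46.1, 93.7])]
cap [ 0.52959793 -0.12176714  0.108     ]
p4 [array([0.403, 0.081]), array([0.483, 0.084]), array([0.479, 0.006]), array([0.401, 0.003])] [0.44126895 0.04376576]
p2 [array([0.481, 0.086]), array([0.561, 0.089]), array([0.563, 0.008]), array([0.48 , 0.004])] [0.52122161 0.04702512]
```

```bash
python3 -m creep '[{"dx":-0.04,"dy":0.005},{"dx":-0.08,"dy":0.005},{"dx":-0.115,"dy":0.005},{"dx":-0.125,"dy":0.005},{"dx":-0.125,"dy":0.005,"dz":0.03},{"dx":-0.125,"dy":0.005,"dz":0.06},{"dx":-0.125,"dy":0.005,"dz":0.06},{"dx":-0.125,"dy":0.005,"dz":0.06}]' 1; python3 w.py w2 tall_shaker_mid slim_jar_mid coffee_jar_mid squat_jar_mid salt_shaker_mid
```

```text
[ 0.525 -0.     0.231]
tall_shaker_mid [(0.85, array([262., 282.]), array([ 0.532, -0.128]))]
[(0.58, [236.6, 242.7, 48.7, 91.5])]
slim_jar_mid [(0.92, array([153., 283.]), array([ 0.41 , -0.139]))]
[(0.79, [149.0, 251.5, 26.2, 70.8])]
coffee_jar_mid [(0.59, array([256., 371.]), array([ 0.526, -0.251]))]
[(0.72, [229.0, 333.2, 53.0, 28.5]), (0.2, [100.3, 68.9, 112.0, 96.1])]
squat_jar_mid []
[]
salt_shaker_mid []
[]schema error: expected keys dx, dy, dz, roll
```

View pics/w2.png

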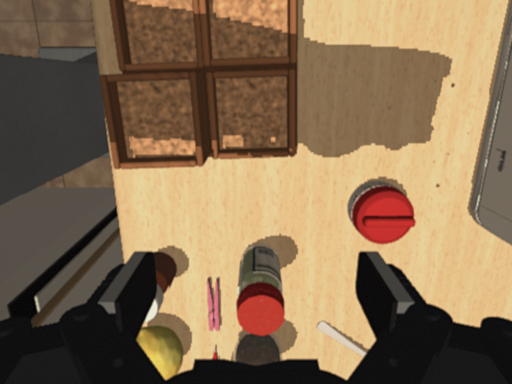

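The picture is unchanged because the call was refused: every row needs all four keys.

```bash
python3 -m creep '[{"dx":-0.04,"dy":0.005,"dz":0,"roll":0},{"dx":-0.08,"dy":0.005,"dz":0,"roll":0},{"dx":-0.115,"dy":0.005,"dz":0,"roll":0},{"dx":-0.125,"dy":0.005,"dz":0,"roll":0},{"dx":-0.125,"dy":0.005,"dz":0.03,"roll":0},{"dx":-0.125,"dy":0.005,"dz":0.06,"roll":0},{"dx":-0.125,"dy":0.005,"dz":0.06,"roll":0},{"dx":-0.125,"dy":0.005,"dz":0.06,"roll":0}]' 1 && python3 w.py w3 tall_shaker_mid coffee_jar_mid squat_jar_mid salt_shaker_mid
```

```text
time_s: 3.87
ee_pos: [0.5279, -0.1241, 0.1689]
tool_rot: [-2.217, -2.217, 0.004]
contact_force: [-0.4, 0.1, 0.8]
gripper_width: 0.0853
grasp_force: 0.0
[ 0.53  -0.125  0.171]
tall_shaker_mid []
[(0.84, [226.2, 150.3, 67.5, 90.8]), (0.72, [61.2, 162.5, 88.3, 74.8])]
coffee_jar_mid [(0.98, array([253., 320.]), array([ 0.524, -0.253]))]
[(0.97, [214.2, 266.5, 82.1, 98.5]), (0.74, [227.0, 149.9, 66.2, 92.8])]
squat_jar_mid []
[]
salt_shaker_mid []
[]
```

View pics/w3.png

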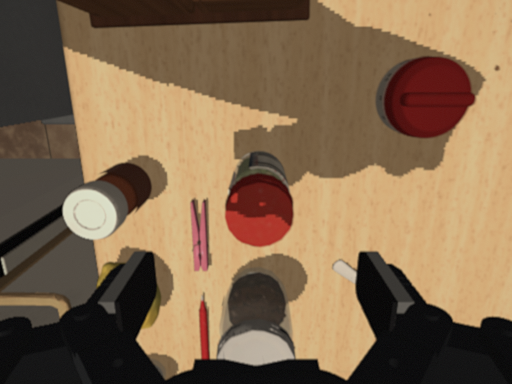

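The tall cap top is at (259,210), the slim lid top at (91,211), and the coffee jar sits below at (255,320).

```bash
python3 - <<'E'
from h import *
c=arm.camera('wrist')
print(onz(c,(259,210),.108).round(3),onz(c,(91,211),.078).round(3),onz(c,(226,210),.108).round(3),onz(c,(293,210),.108).round(3),c['position'])
E
```

```text
[ 0.533 -0.128  0.108] [ 0.409 -0.141  0.078] [ 0.512 -0.128  0.108] [ 0.555 -0.128  0.108] [ 0.53020472 -0.04888494  0.31540629]
```

```bash
python3 -m creep '[{"dx":-0.003,"dy":0.002,"dz":0.03,"roll":0},{"dx":-0.003,"dy":0.002,"dz":0.06,"roll":0},{"dx":-0.003,"dy":0.002,"dz":0.08,"roll":0},{"dx":-0.003,"dy":0.002,"dz":0.097,"roll":0},{"dx":-0.003,"dy":0.002,"dz":0.097,"roll":0},{"dx":-0.003,"dy":0.002,"dz":0.097,"roll":0}]' 1 && python3 -m creep '[{"dx":0,"dy":0,"dz":0,"roll":0},{"dx":0,"dy":0,"dz":0,"roll":0},{"dx":0,"dy":0,"dz":0,"roll":0},{"dx":0,"dy":0,"dz":0,"roll":0},{"dx":0,"dy":0,"dz":0,"roll":0},{"dx":0,"dy":0,"dz":0,"roll":0},{"dx":0,"dy":0,"dz":0,"roll":0},{"dx":0,"dy":0,"dz":0,"roll":0}]' -1
```

```text
time_s: 4.87
ee_pos: [0.531, -0.1276, 0.0734]
tool_rot: [-2.22, -2.22, 0.002]
contact_force: [1.1, -0.1, 0.4]
gripper_width: 0.0854
grasp_force: 0.0
time_s: 5.53
ee_pos: [0.5329, -0.1285, 0.0764]
tool_rot: [2.22, 2.219, 0.001]
contact_force: [-1.6, -0.4, 5.0]
gripper_width: 0.0429
grasp_force: 60.1
```

```bash
python3 -m creep '[{"dx":0,"dy":0,"dz":-0.01,"roll":0},{"dx":0,"dy":0,"dz":-0.03,"roll":0},{"dx":0,"dy":0,"dz":-0.06,"roll":0},{"dx":0,"dy":0,"dz":-0.09,"roll":0},{"dx":0,"dy":0,"dz":-0.115,"roll":0},{"dx":0,"dy":0,"dz":-0.125,"roll":0},{"dx":0.01,"dy":-0.004,"dz":-0.125,"roll":0},{"dx":0.03,"dy":-0.012,"dz":-0.125,"roll":0},{"dx":0.06,"dy":-0.023,"dz":-0.125,"roll":0},{"dx":0.09,"dy":-0.035,"dz":-0.125,"roll":0},{"dx":0.12,"dy":-0.046,"dz":-0.125,"roll":0},{"dx":0.15,"dy":-0.058,"dz":-0.125,"roll":0},{"dx":0.18,"dy":-0.07,"dz":-0.125,"roll":0},{"dx":0.21,"dy":-0.081,"dz":-0.125,"roll":0},{"dx":0.235,"dy":-0.09,"dz":-0.125,"roll":0},{"dx":0.25,"dy":-0.096,"dz":-0.125,"roll":0},{"dx":0.255,"dy":-0.098,"dz":-0.125,"roll":0},{"dx":0.255,"dy":-0.098,"dz":-0.125,"roll":0},{"dx":0.255,"dy":-0.098,"dz":-0.125,"roll":0},{"dx":0.255,"dy":-0.098,"dz":-0.125,"roll":0}]' && python3 w.py w4 step_1_floor step_3_floor step_4_floor step_2_floor
```

```text
time_s: 7.2
ee_pos: [0.4339, 0.1262, 0.1984]
tool_rot: [-2.222, -2.22, 0.002]
contact_force: [0.0, -0.4, -0.5]
gripper_width: 0.0434
grasp_force: 60.6
[0.434 0.126 0.199]
step_1_floor [(0.84, array([255., 161.]), array([0.433, 0.127]))]
step_3_floor [(0.7, array([349., 168.]), array([0.517, 0.128]))]
step_4_floor []
step_2_floor [(0.67, array([342., 244.]), array([0.52 , 0.046]))]
```

View pics/w4.png

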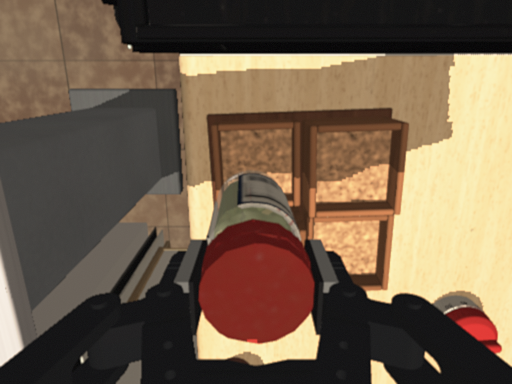

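The jar is held straight, with its cap at (256,280), over pocket 1 at (255,161). Lowering it.

```bash
python3 -m creep '[{"dx":0,"dy":0,"dz":0.015,"roll":0},{"dx":0,"dy":0,"dz":0.045,"roll":0},{"dx":0,"dy":0,"dz":0.075,"roll":0},{"dx":0,"dy":0,"dz":0.095,"roll":0},{"dx":0,"dy":0,"dz":0.105,"roll":0},{"dx":0,"dy":0,"dz":0.111,"roll":0},{"dx":0,"dy":0,"dz":0.113,"roll":0},{"dx":0,"dy":0,"dz":0.114,"roll":0},{"dx":0,"dy":0,"dz":0.115,"roll":0},{"dx":0,"dy":0,"dz":0.115,"roll":0}]'
```

```text
time_s: 8.28
ee_pos: [0.4349, 0.1271, 0.0864]
tool_rot: [2.22, 2.22, 0.003]
contact_force: [-3.3, -0.8, 4.8]
gripper_width: 0.0437
grasp_force: 61.6
```

```bash
python3 -m creep '[{"dx":0,"dy":0,"dz":0,"roll":0},{"dx":0,"dy":0,"dz":0,"roll":0},{"dx":0,"dy":0,"dz":0,"roll":0},{"dx":0,"dy":0,"dz":0,"roll":0},{"dx":0,"dy":0,"dz":-0.02,"roll":0},{"dx":0,"dy":0,"dz":-0.05,"roll":0},{"dx":0,"dy":0,"dz":-0.09,"roll":0},{"dx":0,"dy":0,"dz":-0.12,"roll":0},{"dx":0,"dy":0,"dz":-0.12,"roll":0},{"dx":0,"dy":0,"dz":-0.12,"roll":0}]' 0.5 && python3 w.py w5 tall_shaker_mid
```

```text
time_s: 9.12
ee_pos: [0.4359, 0.1273, 0.2069]
tool_rot: [2.219, 2.219, 0.007]
contact_force: [0.2, -0.3, -0.9]
gripper_width: 0.0643
grasp_force: 0.0
[0.435 0.127 0.205]
tall_shaker_mid []
[(0.97, [218.1, 140.9, 63.0, 80.9]), (0.22, [223.8, 353.2, 21.4, 11.3])]
```

```bash
python3 -m creep '[{"dx":-0.04,"dy":-0.003,"dz":0,"roll":0},{"dx":-0.08,"dy":-0.005,"dz":0,"roll":0},{"dx":-0.12,"dy":-0.008,"dz":0,"roll":0},{"dx":-0.16,"dy":-0.01,"dz":0,"roll":0},{"dx":-0.2,"dy":-0.013,"dz":0,"roll":0},{"dx":-0.24,"dy":-0.015,"dz":0,"roll":0},{"dx":-0.28,"dy":-0.018,"dz":0,"roll":0},{"dx":-0.32,"dy":-0.02,"dz":0,"roll":0},{"dx":-0.36,"dy":-0.023,"dz":0,"roll":0},{"dx":-0.4,"dy":-0.026,"dz":0,"roll":0},{"dx":-0.44,"dy":-0.028,"dz":0,"roll":0},{"dx":-0.47,"dy":-0.029,"dz":0,"roll":0},{"dx":-0.49,"dy":-0.029,"dz":0,"roll":0},{"dx":-0.49,"dy":-0.029,"dz":0,"roll":0},{"dx":-0.49,"dy":-0.029,"dz":0,"roll":0},{"dx":-0.49,"dy":-0.029,"dz":0,"roll":0},{"dx":-0.49,"dy":-0.029,"dz":0,"roll":0}]' 1 && python3 w.py w6 salt_shaker_mid squat_jar_mid
```

```text
time_s: 10.68
ee_pos: [0.4048, -0.3616, 0.2035]
tool_rot: [-2.219, -2.221, -0.001]
contact_force: [-0.5, 0.7, 0.2]
gripper_width: 0.0856
grasp_force: 0.0
[ 0.405 -0.362  0.204]
salt_shaker_mid [(0.91, array([228., 254.]), array([ 0.378, -0.447])), (0.87, array([140., 256.]), array([ 0.292, -0.449])), (0.84, array([259., 171.]), array([ 0.408, -0.363]))]
[(0.87, [107.2, 222.2, 65.9, 48.1]), (0.71, [232.7, 138.7, 48.0, 59.4])]
squat_jar_mid [(0.88, array([395., 142.]), array([ 0.533, -0.338]))]
[(0.58, [359.2, 113.7, 78.1, 62.5])]
```

View pics/w6.png

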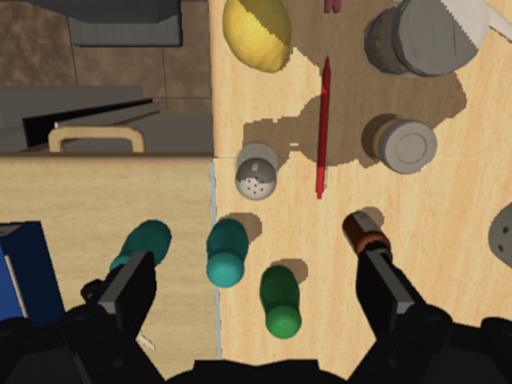

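Salt's domed top is at (257,180), with the teal pair and the green one farther off at (227,255), (145,245) and (281,305). The squat lid is at (408,146).

```bash
python3 - <<'E'
from h import *
c=arm.camera('wrist')
print(onz(c,(257,180),.087).round(3),onz(c,(408,146),.062).round(3))
d=arm.silhouettes(c,'salt_shaker_mid')
print([onz(c,(e['extent'][0]+e['extent'][2]/2,e['extent'][1]+e['extent'][3]/2),.045).round(3) for e in d])
E
```

```text
[ 0.406 -0.361  0.087] [ 0.532 -0.338  0.062]
[array([ 0.408, -0.361,  0.045]), array([ 0.292, -0.439,  0.045]), array([ 0.431, -0.5  ,  0.045]), array([ 0.377, -0.446,  0.045])]
```

```bash
python3 -m creep '[{"dx":0,"dy":0.002,"dz":0.03,"roll":0},{"dx":0,"dy":0.002,"dz":0.065,"roll":0},{"dx":0,"dy":0.002,"dz":0.1,"roll":0},{"dx":0,"dy":0.002,"dz":0.125,"roll":0},{"dx":0,"dy":0.002,"dz":0.142,"roll":0},{"dx":0,"dy":0.002,"dz":0.15,"roll":0},{"dx":0,"dy":0.002,"dz":0.15,"roll":0},{"dx":0,"dy":0.002,"dz":0.15,"roll":0}]' 1 && python3 -m creep '[{"dx":0,"dy":0,"dz":0,"roll":0},{"dx":0,"dy":0,"dz":0,"roll":0},{"dx":0,"dy":0,"dz":0,"roll":0},{"dx":0,"dy":0,"dz":0,"roll":0},{"dx":0,"dy":0,"dz":0,"roll":0},{"dx":0,"dy":0,"dz":0,"roll":0},{"dx":0,"dy":0,"dz":0,"roll":0},{"dx":0,"dy":0,"dz":0,"roll":0},{"dx":0,"dy":0,"dz":0,"roll":0},{"dx":0,"dy":0,"dz":0,"roll":0}]' -1
```

```text
time_s: 11.7
ee_pos: [0.4072, -0.3632, 0.0548]
tool_rot: [2.221, 2.221, -0.0]
contact_force: [0.8, 0.2, 0.9]
gripper_width: 0.0854
grasp_force: 0.0
time_s: 12.53
ee_pos: [0.4076, -0.3639, 0.0558]
tool_rot: [2.22, 2.219, -0.001]
contact_force: [-0.3, -0.3, 6.0]
gripper_width: 0.0321
grasp_force: 59.8
```

```bash
python3 -m creep '[{"dx":0,"dy":0,"dz":-0.01,"roll":0},{"dx":0,"dy":0,"dz":-0.03,"roll":0},{"dx":0,"dy":0,"dz":-0.06,"roll":0},{"dx":0,"dy":0,"dz":-0.09,"roll":0},{"dx":0,"dy":0,"dz":-0.115,"roll":0},{"dx":0,"dy":0,"dz":-0.13,"roll":0},{"dx":0,"dy":0,"dz":-0.13,"roll":0}]' && python3 -m creep '[{"dx":0.01,"dy":0.003,"dz":0,"roll":0},{"dx":0.03,"dy":0.008,"dz":0,"roll":0},{"dx":0.06,"dy":0.017,"dz":0,"roll":0},{"dx":0.09,"dy":0.025,"dz":0,"roll":0},{"dx":0.12,"dy":0.034,"dz":0,"roll":0},{"dx":0.15,"dy":0.042,"dz":0,"roll":0},{"dx":0.18,"dy":0.05,"dz":0,"roll":0},{"dx":0.21,"dy":0.059,"dz":0,"roll":0},{"dx":0.24,"dy":0.067,"dz":0,"roll":0},{"dx":0.27,"dy":0.076,"dz":0,"roll":0},{"dx":0.3,"dy":0.084,"dz":0,"roll":0},{"dx":0.33,"dy":0.092,"dz":0,"roll":0},{"dx":0.36,"dy":0.101,"dz":0,"roll":0},{"dx":0.385,"dy":0.108,"dz":0,"roll":0},{"dx":0.4,"dy":0.112,"dz":0,"roll":0},{"dx":0.409,"dy":0.114,"dz":0,"roll":0},{"dx":0.409,"dy":0.114,"dz":0,"roll":0},{"dx":0.409,"dy":0.114,"dz":0,"roll":0},{"dx":0.409,"dy":0.114,"dz":0,"roll":0}]' && python3 w.py w7 step_2_floor step_3_floor tall_shaker_mid salt_shaker_mid
```

```text
time_s: 13.12
ee_pos: [0.4085, -0.3646, 0.189]
tool_rot: [2.216, 2.216, -0.001]
contact_force: [0.8, -0.6, 0.7]
gripper_width: 0.0314
grasp_force: 59.2
time_s: 14.7
ee_pos: [0.5202, 0.0452, 0.1834]
tool_rot: [-2.222, -2.22, 0.003]
contact_force: [-0.4, -0.4, -0.4]
gripper_width: 0.0317
grasp_force: 59.2
[0.52  0.045 0.184]
step_2_floor [(0.96, array([257., 167.]), array([0.521, 0.048]))]
step_3_floor [(0.83, array([252.,  70.]), array([0.517, 0.13 ]))]
tall_shaker_mid []
[(0.63, [64.5, 29.0, 114.9, 78.9])]
salt_shaker_mid [(0.97, array([257., 241.]), array([ 0.52 , -0.016]))]
[(0.56, [214.1, 174.2, 83.7, 139.5])]
```

View pics/w7.png

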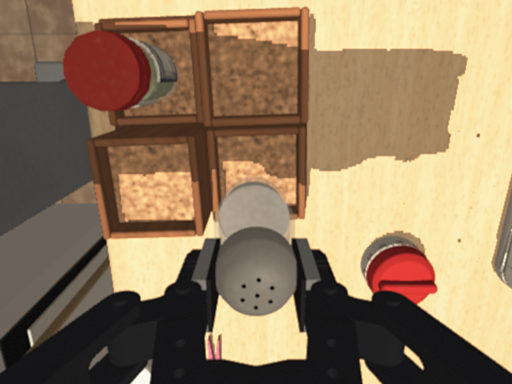

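```bash
python3 -m creep '[{"dx":0.002,"dy":0.002,"dz":0.015,"roll":0},{"dx":0.002,"dy":0.002,"dz":0.04,"roll":0},{"dx":0.002,"dy":0.002,"dz":0.065,"roll":0},{"dx":0.002,"dy":0.002,"dz":0.082,"roll":0},{"dx":0.002,"dy":0.002,"dz":0.092,"roll":0},{"dx":0.002,"dy":0.002,"dz":0.098,"roll":0},{"dx":0.002,"dy":0.002,"dz":0.1,"roll":0},{"dx":0.002,"dy":0.002,"dz":0.102,"roll":0},{"dx":0.002,"dy":0.002,"dz":0.102,"roll":0},{"dx":0.002,"dy":0.002,"dz":0.102,"roll":0}]' && python3 -m creep '[{"dx":0,"dy":0,"dz":0,"roll":0},{"dx":0,"dy":0,"dz":0,"roll":0},{"dx":0,"dy":0,"dz":0,"roll":0},{"dx":0,"dy":0,"dz":0,"roll":0},{"dx":0,"dy":0,"dz":-0.02,"roll":0},{"dx":0,"dy":0,"dz":-0.05,"roll":0},{"dx":0,"dy":0,"dz":-0.09,"roll":0},{"dx":0,"dy":0,"dz":-0.12,"roll":0},{"dx":0,"dy":0,"dz":-0.12,"roll":0},{"dx":0,"dy":0,"dz":-0.12,"roll":0}]' 0.1 && python3 w.py w8 salt_shaker_mid step_3_floor
```

```text
time_s: 15.88
ee_pos: [0.5243, 0.0479, 0.0838]
tool_rot: [2.22, 2.22, 0.003]
contact_force: [-0.9, -0.0, 2.9]
gripper_width: 0.0319
grasp_force: 59.6
time_s: 16.72
ee_pos: [0.5249, 0.0479, 0.2055]
tool_rot: [2.218, 2.218, 0.007]
contact_force: [-0.0, -0.0, -1.1]
gripper_width: 0.047
grasp_force: 0.0
[0.524 0.048 0.203]
salt_shaker_mid [(0.88, array([252., 171.]), array([0.523, 0.045]))]
[(0.63, [228.3, 141.2, 50.6, 66.2])]
step_3_floor [(0.68, array([246.,  76.]), array([0.518, 0.128]))]
```

```bash
python3 -m creep '[{"dx":-0.03,"dy":-0.018,"dz":0,"roll":0},{"dx":-0.06,"dy":-0.036,"dz":0,"roll":0},{"dx":-0.09,"dy":-0.054,"dz":0,"roll":0},{"dx":-0.12,"dy":-0.072,"dz":0,"roll":0},{"dx":-0.15,"dy":-0.09,"dz":0,"roll":0},{"dx":-0.175,"dy":-0.105,"dz":0,"roll":0},{"dx":-0.188,"dy":-0.113,"dz":0,"roll":0},{"dx":-0.188,"dy":-0.113,"dz":0,"roll":0},{"dx":-0.188,"dy":-0.113,"dz":0,"roll":0},{"dx":-0.188,"dy":-0.113,"dz":0,"roll":0}]' 1 && python3 w.py w9 slim_jar_mid
```

```text
time_s: 17.75
ee_pos: [0.4098, -0.1393, 0.2013]
tool_rot: [-2.22, -2.22, -0.0]
contact_force: [-0.6, 0.1, -0.6]
gripper_width: 0.0853
grasp_force: 0.0
[ 0.41  -0.139  0.202]
slim_jar_mid [(0.93, array([252., 171.]), array([ 0.405, -0.142]))]
[(0.67, [226.3, 140.4, 51.8, 67.4]), (0.64, [335.9, 239.2, 88.7, 98.0])]
```

View pics/w9.png

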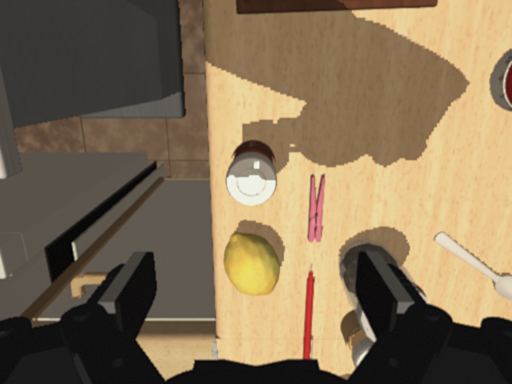

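The slim lid top is at (251,183). The lemon at (252,264) is clear of the fingers.

```bash
python3 - <<'E'
from h import *
c=arm.camera('wrist')
print(onz(c,(251,183),.078).round(4))
E
```

```text
[ 0.4062 -0.1416  0.078 ]
```

```bash
python3 -m creep '[{"dx":-0.002,"dy":-0.003,"dz":0.03,"roll":0},{"dx":-0.002,"dy":-0.003,"dz":0.065,"roll":0},{"dx":-0.002,"dy":-0.003,"dz":0.1,"roll":0},{"dx":-0.002,"dy":-0.003,"dz":0.13,"roll":0},{"dx":-0.002,"dy":-0.003,"dz":0.147,"roll":0},{"dx":-0.002,"dy":-0.003,"dz":0.155,"roll":0},{"dx":-0.002,"dy":-0.003,"dz":0.155,"roll":0},{"dx":-0.002,"dy":-0.003,"dz":0.155,"roll":0}]' 1 && python3 -m creep '[{"dx":0,"dy":0,"dz":0,"roll":0},{"dx":0,"dy":0,"dz":0,"roll":0},{"dx":0,"dy":0,"dz":0,"roll":0},{"dx":0,"dy":0,"dz":0,"roll":0},{"dx":0,"dy":0,"dz":0,"roll":0},{"dx":0,"dy":0,"dz":0,"roll":0},{"dx":0,"dy":0,"dz":0,"roll":0},{"dx":0,"dy":0,"dz":0,"roll":0}]' -1 && python3 -m creep '[{"dx":0,"dy":0,"dz":-0.01,"roll":0},{"dx":0,"dy":0,"dz":-0.03,"roll":0},{"dx":0,"dy":0,"dz":-0.06,"roll":0},{"dx":0,"dy":0,"dz":-0.09,"roll":0},{"dx":0,"dy":0,"dz":-0.12,"roll":0},{"dx":0,"dy":0,"dz":-0.145,"roll":0},{"dx":0,"dy":0,"dz":-0.15,"roll":0},{"dx":0,"dy":0,"dz":-0.15,"roll":0}]'
```

```text
time_s: 18.62
ee_pos: [0.4075, -0.1418, 0.0479]
tool_rot: [2.22, 2.222, 0.0]
contact_force: [0.2, 0.3, -0.3]
gripper_width: 0.0854
grasp_force: 0.0
time_s: 19.28
ee_pos: [0.408, -0.1427, 0.0491]
tool_rot: [2.22, 2.219, 0.001]
contact_force: [-1.0, 0.4, 5.7]
gripper_width: 0.0396
grasp_force: 59.9
time_s: 19.95
ee_pos: [0.4082, -0.1427, 0.1997]
tool_rot: [2.218, 2.218, 0.002]
contact_force: [-0.1, -0.5, -2.7]
gripper_width: 0.0397
grasp_force: 60.7
```

```bash
python3 -m creep '[{"dx":0.01,"dy":0.004,"dz":0,"roll":0},{"dx":0.03,"dy":0.012,"dz":0,"roll":0},{"dx":0.06,"dy":0.025,"dz":0,"roll":0},{"dx":0.09,"dy":0.037,"dz":0,"roll":0},{"dx":0.12,"dy":0.049,"dz":0,"roll":0},{"dx":0.15,"dy":0.062,"dz":0,"roll":0},{"dx":0.18,"dy":0.074,"dz":0,"roll":0},{"dx":0.21,"dy":0.086,"dz":0,"roll":0},{"dx":0.24,"dy":0.099,"dz":0,"roll":0},{"dx":0.26,"dy":0.107,"dz":0,"roll":0},{"dx":0.27,"dy":0.111,"dz":0,"roll":0},{"dx":0.27,"dy":0.111,"dz":0,"roll":0},{"dx":0.27,"dy":0.111,"dz":0,"roll":0},{"dx":0.27,"dy":0.111,"dz":0,"roll":0}]' && python3 w.py w10 step_3_floor slim_jar_mid step_4_floor
```

```text
time_s: 21.12
ee_pos: [0.5171, 0.1268, 0.1963]
tool_rot: [-2.222, -2.22, 0.004]
contact_force: [-1.0, 0.3, -1.2]
gripper_width: 0.0398
grasp_force: 60.7
[0.517 0.127 0.197]
step_3_floor [(0.58, array([257., 168.]), array([0.518, 0.129]))]
slim_jar_mid []
[(0.96, [203.5, 177.5, 104.9, 154.1])]
step_4_floor [(0.64, array([172., 263.]), array([0.439, 0.042]))]
```

View pics/w10.png

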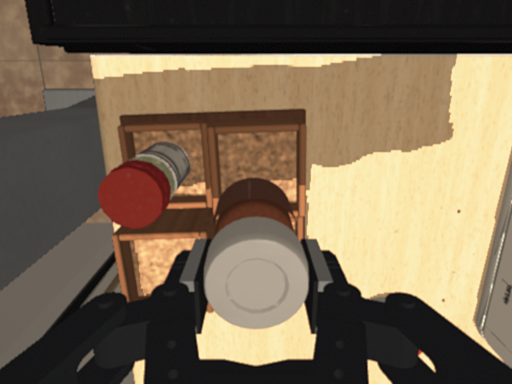

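The slim jar's lid at (257,275) is held over pocket 3 at (257,168), and the tall jar stands in pocket 1. Placing it.

```bash
python3 -m creep '[{"dx":0.002,"dy":0.001,"dz":0.015,"roll":0},{"dx":0.002,"dy":0.001,"dz":0.045,"roll":0},{"dx":0.002,"dy":0.001,"dz":0.07,"roll":0},{"dx":0.002,"dy":0.001,"dz":0.09,"roll":0},{"dx":0.002,"dy":0.001,"dz":0.1,"roll":0},{"dx":0.002,"dy":0.001,"dz":0.106,"roll":0},{"dx":0.002,"dy":0.001,"dz":0.108,"roll":0},{"dx":0.002,"dy":0.001,"dz":0.11,"roll":0},{"dx":0.002,"dy":0.001,"dz":0.11,"roll":0},{"dx":0.002,"dy":0.001,"dz":0.11,"roll":0}]' && python3 -m creep '[{"dx":0,"dy":0,"dz":0,"roll":0},{"dx":0,"dy":0,"dz":0,"roll":0},{"dx":0,"dy":0,"dz":0,"roll":0},{"dx":0,"dy":0,"dz":0,"roll":0},{"dx":0,"dy":0,"dz":-0.02,"roll":0},{"dx":0,"dy":0,"dz":-0.05,"roll":0},{"dx":0,"dy":0,"dz":-0.09,"roll":0},{"dx":0,"dy":0,"dz":-0.115,"roll":0},{"dx":0,"dy":0,"dz":-0.115,"roll":0},{"dx":0,"dy":0,"dz":-0.115,"roll":0}]' 0.3 && python3 w.py w11 slim_jar_mid
```

```text
time_s: 22.2
ee_pos: [0.5202, 0.1301, 0.0891]
tool_rot: [2.22, 2.22, 0.004]
contact_force: [-1.3, -1.5, 1.4]
gripper_width: 0.0398
grasp_force: 61.1
time_s: 23.03
ee_pos: [0.5207, 0.1302, 0.205]
tool_rot: [2.219, 2.219, 0.007]
contact_force: [-0.2, -1.2, -0.4]
gripper_width: 0.0555
grasp_force: 0.0
[0.52  0.13  0.203]
slim_jar_mid []
[(0.87, [223.1, 142.1, 58.2, 77.4])]
```

```bash
python3 -m creep '[{"dx":-0.04,"dy":0.001,"dz":0,"roll":0},{"dx":-0.08,"dy":0.002,"dz":0,"roll":0},{"dx":-0.12,"dy":0.003,"dz":0,"roll":0},{"dx":-0.16,"dy":0.005,"dz":0,"roll":0},{"dx":-0.2,"dy":0.006,"dz":0,"roll":0},{"dx":-0.24,"dy":0.007,"dz":0,"roll":0},{"dx":-0.28,"dy":0.008,"dz":0,"roll":0},{"dx":-0.32,"dy":0.01,"dz":0,"roll":0},{"dx":-0.36,"dy":0.011,"dz":0,"roll":0},{"dx":-0.4,"dy":0.012,"dz":0,"roll":0},{"dx":-0.435,"dy":0.013,"dz":0,"roll":0},{"dx":-0.457,"dy":0.014,"dz":0,"roll":0},{"dx":-0.467,"dy":0.014,"dz":0,"roll":0},{"dx":-0.467,"dy":0.014,"dz":0,"roll":0},{"dx":-0.467,"dy":0.014,"dz":0,"roll":0},{"dx":-0.467,"dy":0.014,"dz":0,"roll":0}]' 1 && python3 w.py w12 squat_jar_mid coffee_jar_mid
```

```text
time_s: 24.52
ee_pos: [0.5329, -0.3352, 0.2017]
tool_rot: [-2.218, -2.222, -0.001]
contact_force: [-0.0, -0.2, 0.3]
gripper_width: 0.0853
grasp_force: 0.0
[ 0.533 -0.335  0.202]
squat_jar_mid [(0.86, array([254., 169.]), array([ 0.531, -0.338]))]
[(0.96, [228.5, 139.5, 55.2, 65.5])]
coffee_jar_mid []
[(0.75, [200.3, 23.1, 91.5, 91.4])]
```

View pics/w12.png

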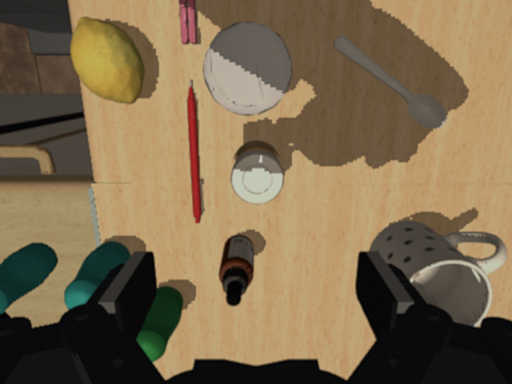

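The squat lid is at (257,178), between the coffee jar (248,68) and the dropper bottle (237,270), both clear.

```bash
python3 -m creep '[{"dx":-0.003,"dy":0,"dz":0.03,"roll":0},{"dx":-0.003,"dy":0,"dz":0.065,"roll":0},{"dx":-0.003,"dy":0,"dz":0.1,"roll":0},{"dx":-0.003,"dy":0,"dz":0.13,"roll":0},{"dx":-0.003,"dy":0,"dz":0.155,"roll":0},{"dx":-0.003,"dy":0,"dz":0.167,"roll":0},{"dx":-0.003,"dy":0,"dz":0.167,"roll":0},{"dx":-0.003,"dy":0,"dz":0.167,"roll":0}]' 1 && python3 -m creep '[{"dx":0,"dy":0,"dz":0,"roll":0},{"dx":0,"dy":0,"dz":0,"roll":0},{"dx":0,"dy":0,"dz":0,"roll":0},{"dx":0,"dy":0,"dz":0,"roll":0},{"dx":0,"dy":0,"dz":0,"roll":0},{"dx":0,"dy":0,"dz":0,"roll":0},{"dx":0,"dy":0,"dz":0,"roll":0},{"dx":0,"dy":0,"dz":0,"roll":0}]' -1 && python3 -m creep '[{"dx":0,"dy":0,"dz":-0.01,"roll":0},{"dx":0,"dy":0,"dz":-0.03,"roll":0},{"dx":0,"dy":0,"dz":-0.06,"roll":0},{"dx":0,"dy":0,"dz":-0.09,"roll":0},{"dx":0,"dy":0,"dz":-0.12,"roll":0},{"dx":0,"dy":0,"dz":-0.145,"roll":0},{"dx":0,"dy":0,"dz":-0.15,"roll":0},{"dx":0,"dy":0,"dz":-0.15,"roll":0}]'
```

```text
time_s: 25.43
ee_pos: [0.533, -0.3396, 0.0355]
tool_rot: [-2.221, -2.222, 0.0]
contact_force: [-0.4, 0.6, 0.2]
gripper_width: 0.0855
grasp_force: 0.0
time_s: 26.1
ee_pos: [0.5345, -0.3413, 0.0382]
tool_rot: [2.218, 2.218, 0.001]
contact_force: [-0.1, 0.8, 5.6]
gripper_width: 0.0426
grasp_force: 61.9
time_s: 26.77
ee_pos: [0.5342, -0.3409, 0.1881]
tool_rot: [2.218, 2.218, 0.001]
contact_force: [0.0, -0.2, -2.4]
gripper_width: 0.0428
grasp_force: 61.3
```

```bash
python3 -m creep '[{"dx":0.01,"dy":-0.002,"dz":0,"roll":0},{"dx":0.03,"dy":-0.007,"dz":0,"roll":0},{"dx":0.06,"dy":-0.015,"dz":0,"roll":0},{"dx":0.09,"dy":-0.022,"dz":0,"roll":0},{"dx":0.12,"dy":-0.03,"dz":0,"roll":0},{"dx":0.15,"dy":-0.037,"dz":0,"roll":0},{"dx":0.18,"dy":-0.045,"dz":0,"roll":0},{"dx":0.21,"dy":-0.052,"dz":0,"roll":0},{"dx":0.24,"dy":-0.06,"dz":0,"roll":0},{"dx":0.27,"dy":-0.067,"dz":0,"roll":0},{"dx":0.3,"dy":-0.075,"dz":0,"roll":0},{"dx":0.33,"dy":-0.082,"dz":0,"roll":0},{"dx":0.355,"dy":-0.089,"dz":0,"roll":0},{"dx":0.372,"dy":-0.093,"dz":0,"roll":0},{"dx":0.381,"dy":-0.095,"dz":0,"roll":0},{"dx":0.381,"dy":-0.095,"dz":0,"roll":0},{"dx":0.381,"dy":-0.095,"dz":0,"roll":0},{"dx":0.381,"dy":-0.095,"dz":0,"roll":0}]' && python3 w.py w13 step_4_floor squat_jar_mid
```

```text
time_s: 28.27
ee_pos: [0.4377, 0.0402, 0.1843]
tool_rot: [-2.222, -2.22, 0.002]
contact_force: [1.1, -0.7, -2.4]
gripper_width: 0.0426
grasp_force: 61.4
[0.438 0.04  0.185]
step_4_floor [(0.94, array([259., 176.]), array([0.44 , 0.043]))]
squat_jar_mid []
[(0.93, [199.3, 178.0, 111.4, 146.2])]
```

View pics/w13.png

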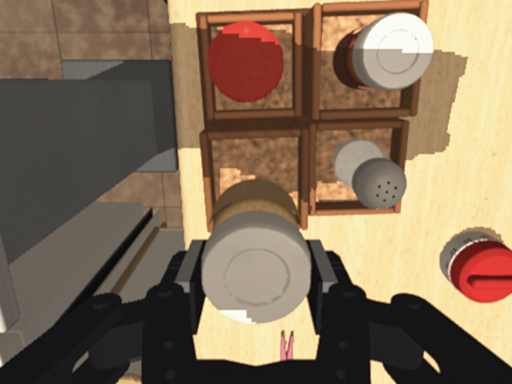

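Three jars stand in their pockets: tall (245,60), slim (390,52) and salt (372,172). The squat jar is held over pocket 4 at (258,175).

```bash
python3 -m creep '[{"dx":0.002,"dy":0.001,"dz":0.015,"roll":0},{"dx":0.003,"dy":0.001,"dz":0.04,"roll":0},{"dx":0.003,"dy":0.001,"dz":0.06,"roll":0},{"dx":0.003,"dy":0.001,"dz":0.075,"roll":0},{"dx":0.003,"dy":0.001,"dz":0.085,"roll":0},{"dx":0.003,"dy":0.001,"dz":0.09,"roll":0},{"dx":0.003,"dy":0.001,"dz":0.092,"roll":0},{"dx":0.003,"dy":0.001,"dz":0.094,"roll":0},{"dx":0.003,"dy":0.001,"dz":0.094,"roll":0},{"dx":0.003,"dy":0.001,"dz":0.094,"roll":0}]' && python3 -m creep '[{"dx":0,"dy":0,"dz":0,"roll":0},{"dx":0,"dy":0,"dz":0,"roll":0},{"dx":0,"dy":0,"dz":0,"roll":0},{"dx":0,"dy":0,"dz":0,"roll":0},{"dx":0,"dy":0,"dz":-0.02,"roll":0},{"dx":0,"dy":0,"dz":-0.05,"roll":0},{"dx":0,"dy":0,"dz":-0.09,"roll":0},{"dx":0,"dy":0,"dz":-0.115,"roll":0},{"dx":-0.04,"dy":0,"dz":-0.115,"roll":0},{"dx":-0.08,"dy":0,"dz":-0.115,"roll":0},{"dx":-0.1,"dy":0,"dz":-0.115,"roll":0},{"dx":-0.1,"dy":0,"dz":-0.115,"roll":0},{"dx":-0.1,"dy":0,"dz":-0.115,"roll":0}]' 0.35 && python3 - <<'E'
from h import *
a=arm.camera('wrist')['color'];b=arm.camera('side')['color']
b=cv2.resize(b[130:310,130:310],(384,384),interpolation=2)
cv2.imwrite('pics/end.png',np.hstack([a[:,:410],b]))
E
```

```text
time_s: 29.3
ee_pos: [0.439, 0.0437, 0.0941]
tool_rot: [2.221, 2.22, 0.0]
contact_force: [-5.2, 0.4, 7.6]
gripper_width: 0.0428
grasp_force: 62.6
time_s: 30.38
ee_pos: [0.439, -0.0567, 0.2062]
tool_rot: [-2.224, -2.218, -0.001]
contact_force: [-0.4, 1.3, -0.8]
gripper_width: 0.0572
grasp_force: 0.0
```

View pics/end.png

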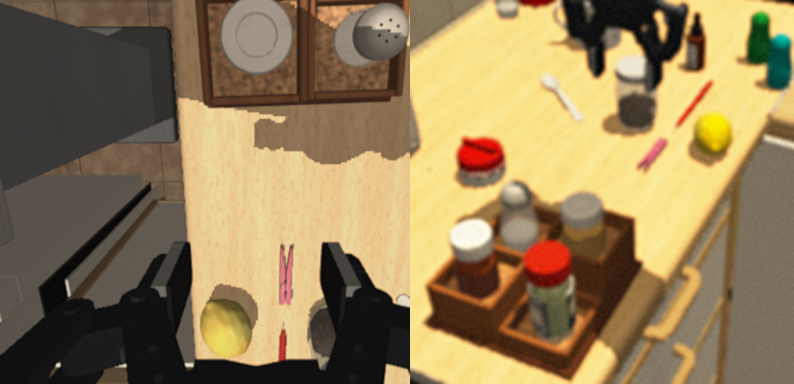

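All four stand upright in their pockets. In the side crop: tall (548,290), salt (517,215), slim (474,258), squat (583,225). The coffee jar and dropper bottle have not moved, and the gripper is clear.

```bash
python3 -c "from cell import arm; print(arm.sign_off())"
```

```text
the job is handed in; nothing more can be done
None
```

I put all four seasonings upright in the spice stand, tallest in the lowest pocket up to shortest in the highest. I left the coffee jar and dropper bottle where they were and handed the job in at about 30 s.

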